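Post the little tin through the games box flap

TASK

Put the small gold tin away in the games box by pushing only: nudge it along the white ledge up to the teal flap, then press the sprung flap down with one finger and, while it is held open, gently push the tin over the edge with the other finger so that it drops inside. Do not pick up, pinch or force the tin, leave the other things where they are, and finish with the flap closed again by its spring.

Things in the scene. Friction and masses are not known exactly. Their poses are not given: they have to be found in the camera images.
- box: Games box of pale wood, fixed; position and yaw vary. 126 wide (its x), 272 long (its y, -140 to +132); origin on its underside, below the middle of the edge where the white ledge ends and the flap begins. Ledge: y -140 to 0, flat, no curbs, top 130 above the shelf, board 6 thick. Beside the flap the side walls (8 thick) rise 20 above the ledge. The tin goes in the box's +y direction.
- ledge (a point): Point on the ledge's top surface, middle of the edge where it ends at the pit; axes as the box (+y: the way the tin must go, z up). The pit beyond, y 0 to 124, is 110 wide and also runs on below the ledge; its floor lies 122 below the ledge. Its +x wall is clear.
- flap (a joint): Angle (rad) of the teal flap over the pit: 0 closed, grows as its top is pressed down, stop at 1.25. A spring (0.14 N m closed, 0.2 N m open: 2 to 8 N at a finger) shuts it when let go. A finger pressed on its top plate down to just above ledge level, at y 45 to 90 of the box, opens it 0.3 to 0.9 rad, more the nearer to the hinge; at that height it may slide on to y 90.
- flap_edge (a point): Middle of the flap's front top edge (moves with it), closed: 1 past the ledge edge, 32 above the ledge. The flap is an L: top plate 104 wide (x), from here to y 115, and a front wall 5 thick hanging from this edge down to ledge level, which blocks the tin while closed. Pushing level against that wall does not open it.
- flap_hinge (a point): Middle of the flap's hinge line, which runs along the box's x: 118 past the ledge edge (y), 16 above the ledge. Pressing the top plate turns the front edge down into the pit about this line.
- tin: Small round gold tin, brass screw-top lid, 36 diameter, 22 high, about 45 g, upright on the ledge, slides; origin at the centre of its underside, z its axis. Starts 50 to 95 before the ledge edge, up to 18 off the middle line. When it stands within 15 of the flap, fingers opened 70 to 90 (inside) fit one behind the tin and one over the flap.
- big_tin: Large blue round tin with steel lid, 92 diameter, 84 high; bystander, origin under its centre.
- scoop: Purple plastic scoop, 165 long, 30 high, lying on the shelf; bystander.
- marble_dish: Frosted glass dish of marbles, 100 diameter, 30 high; bystander on the +x side of the box.
- jacks_bowl: Steel bowl of jacks, 90 diameter, 38 high; bystander on the robot's side of the box.
- coaster: Cork ring, 68 diameter, 8 high, under the red ball; bystander.
- ball_center (a point): Centre of the red silicone ball, 50 diameter, resting in the cork ring; bystander.
- mug: Blue ceramic mug, 76 diameter, 85 high; bystander.

How it is judged:
By the outcome, as a careful person would: the job done as asked, in the order asked, and still so for the second after the job is handed in, with the robot touching nothing.
It also fails if it takes over 48 s, if anything falls off the work surface, if the arm or the gripper's body presses on something with over 40 N, if the wrist force passes 120 N, or if a joint passes its speed limit or range.

ROBOT

A 6-joint arm with a two-finger parallel gripper is mounted at the origin on the work surface. World frame = base frame: x ahead of the robot, y to its left, z up, the work surface at z = 0. Lengths are in m, angles in degrees, forces in N, time in s.
With the tool pointing down it reaches from about 0.25 to 0.725 m from the base axis. Payload 9.7 kg.
Tool frame: the origin (TCP) lies on the centre line of the jaws, within the pads' length; the fingertips stand 22 mm ahead of it and the grasp point (between the pads) lies 3 mm ahead of it; z points along the fingers, y is the direction in which the jaws open and shut (so a half turn about z gives the same grasp; the last joint's range is limited). The gripper opens to 85 mm and grips with 20 to 120 N. Pads are 22 mm wide; open, the fingers measure 114 mm over their backs; the gripper's body (76 mm by 85 mm) begins 54 mm behind the grasp point. The pads swing forward as they close: fully open they stand 13 mm farther back than shut.
Start: joints at [-75.172, 4.979, 10.078, 95.1, 0, 90], TCP at [0.141, -0.532, 0.253] pointing down, gripper open.
Joint ranges: [-179.16, 179.16], [-48.56, 103.87], [-65.8, 70.77], [-126.05, 130.52], [-82.76, 87.17], [-180, 180]. Speed limits (degrees/s): [127.2, 127.2, 147.25, 180, 180, 180].

INTERFACE

Orientations are given as [roll, pitch, yaw] about the fixed x, y, z axes, in that order (R = Rz(yaw) Ry(pitch) Rx(roll)).
In Python, from workcell import monitor, eyes, job gives the robot as it stands. The module is installed in compiled form; this text tells all that it offers.
- The arm moves only by the tool drive_tool, never from a script. Its argument "plan" is a list of rows, each a list of 3 entries, a list of its own where there are three numbers: the opening, from 0 (shut) to 1 (fully open), then the shift along the world's x, y, z in m, then the turn about the world's z in degrees. In form: [[gripper, [x, y, z], yaw], ...]. A call has 1 to 10 rows; each row shifts and turns the commanded pose from where the row before left it; what a row does not reach is not made up. A row lasts 1/8 s, in which the tool goes at most 62.5 mm and 10.7 degrees, less where a joint would pass 70% of its speed; a pose out of reach is approached as far as the arm can. A call is refused whole if a number of a shift passes 0.0625 or a number of a turn 10.7, either way. A call with a gripper value outside its range is refused whole. The fingers move at their own pace and stop on an object; "grip_force" is the grip in N (left out, the last holds). Time passes only in rows, so rows that do not move let the fingers close. It gives the time, the measured TCP pose, the force and the opening at its end, in the units of the state.
- monitor.get_obs(): the state, without advancing time (a new reading comes with each control period).
- eyes.camera(name): name is "side" or "top"; returns (picture, depth): 480x640x3 uint8, red, green, blue; 480x640 float32, m along the optical axis (not along the pixel's ray), 0 where there is no reading.
- eyes.camera_params(name): a dict with "fx", "fy", "cx", "cy" (pixels), "extrinsics" (4x4, takes a point from world to camera coordinates). Camera axes: x right, y down, z forward; pixel columns grow to the right and rows downward; lengths in m; the calibration is good to about 2 mm. A picture is of the moment at which its call begins. camera_params takes no time and is no camera call.
- job.job_done(): hands the job in, once; it reports no verdict.
The state is a dict: "time": time; "q": joint angles; "qd": joint speeds; "joint_efforts": joint torques, N m; "ee_pos": TCP position; "tcp_rot": TCP orientation; "wrist_force": force on the tool from outside, world axes, zero at the start; "torque": the same for the moment, N m; "opening": finger opening in m.
Only numpy, scipy, OpenCV 4.12 (cv2) and the standard library are available. Lean on these libraries where they do the work, as an engineer would, in place of code of your own. Each camera call takes 0.05 s, during which the arm holds its last target.

## Working session

There is one attempt and no reset: what is moved stays moved. The work goes in short steps, Python scripts to look and compute and a tool call to move; the robot and the scene stay as the last step left them, time stands still between calls to the robot, and variables do not carry over. Pictures are saved under pics/ and viewed, and the job is handed in when it is done.

Besides the shell and the picture viewer there is one more tool, called after ">>>" by a JSON object that holds its "name" and its "arguments". drive_tool: Moves the arm, as the interface text tells. Its arguments: {"type":"object","properties":{"plan":{"type":"array","items":{"type":"array"}},"grip_force":{"type":"number"}},"required":["plan"]}

```bash
mkdir -p pics
cat > h.py <<'E'
import numpy as np, cv2
from workcell import monitor, eyes, job
def snap(n,tag):
    p,d=eyes.camera(n); cv2.imwrite(f'pics/{tag}.png',p[:,:,::-1]); np.savez(f'pics/{tag}.npz',p=p,d=d); return p,d
def world(n,d):
    c=eyes.camera_params(n); v,u=np.mgrid[0:480,0:640]
    P=np.stack([(u-c['cx'])/c['fx']*d,(v-c['cy'])/c['fy']*d,d,np.ones_like(d)],-1)
    return (P@np.linalg.inv(c['extrinsics']).T)[...,:3]
E
python3 - <<'E'
from h import *
for n in('top','side'):
    snap(n,n+'0'); c=eyes.camera_params(n); print(n,c['fx'],c['cx'],c['cy'],np.linalg.inv(c['extrinsics']).round(3))
print(monitor.get_obs())
E
```

```text
top 572.5310038355543 318.62705229360006 248.0935464835838 [[-0.    -0.992  0.128  0.41 ]
 [-1.     0.003  0.018 -0.032]
 [-0.019 -0.128 -0.992  1.293]
 [ 0.     0.     0.     1.   ]]
side 504.62068271096274 319.6244976549617 235.68326919114097 [[-0.745 -0.332  0.578 -0.174]
 [-0.667  0.381 -0.64   0.807]
 [-0.008 -0.863 -0.506  0.8  ]
 [ 0.     0.     0.     1.   ]]
{'time': 0.1, 'q': array([-7.51716001e+01,  5.00665277e+00,  1.00395409e+01,  9.50976484e+01,
       -4.29108266e-04,  8.99994007e+01]), 'qd': array([-0.01250216, -0.13583095,  0.20410124, -0.00567868, -0.11065196,
        0.06835106]), 'joint_efforts': array([-8.01586502e-04, -5.21564984e+01,  4.65651762e+01,  1.60449726e-02,
       -1.17938222e-05, -8.32421620e-06]), 'ee_pos': array([ 0.14071463, -0.53152432,  0.25267127]), 'tcp_rot': array([-1.79935240e+02,  4.28430646e-04,  1.48289996e+01]), 'wrist_force': array([ 0.00614936,  0.37292761, -0.25701957]), 'torque': array([ 0.01542543, -0.00285749, -0.0050582 ]), 'opening': 0.08569383486180707}
```

View pics/top0.png

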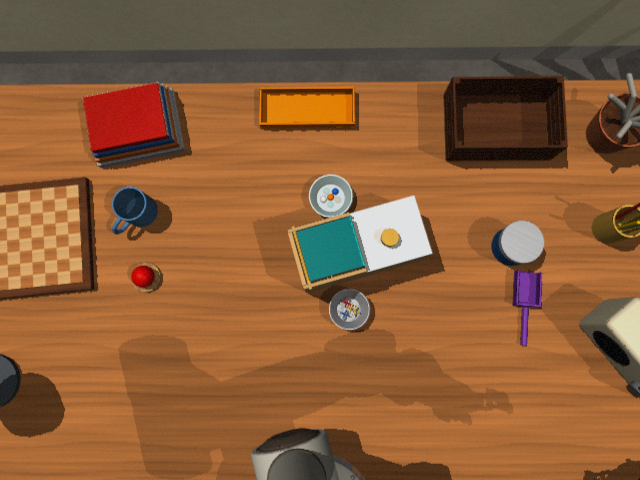

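View pics/side0.png

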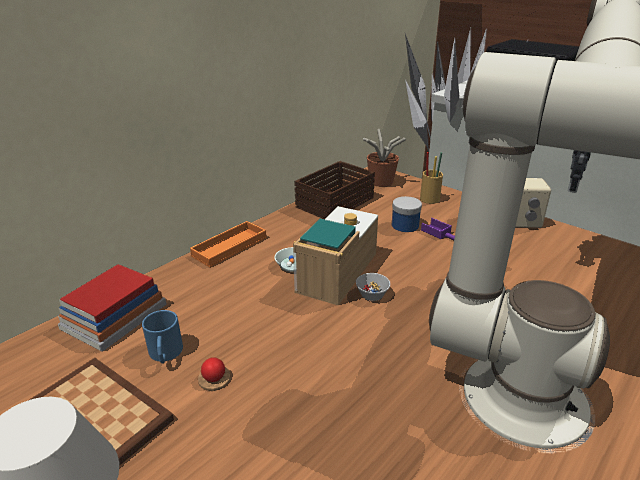

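The top view shows the ledge as a white quad at (352-432, 198-272), the flap in teal at (292-365, 215-285) and the tin at (390, 238). The box's +y runs left in the image, roughly world +y. Next I'll measure these.

```bash
cat > m.py <<'E'
from h import *
import sys
def ray(n,uv,z):
    c=eyes.camera_params(n); T=np.linalg.inv(c['extrinsics'])
    r=T[:3,:3]@np.array([(uv[0]-c['cx'])/c['fx'],(uv[1]-c['cy'])/c['fy'],1]); return T[:3,3]+r*(z-T[2,3])/r[2]
def big(m):
    k,l,s,ce=cv2.connectedComponentsWithStats(m.astype(np.uint8)); i=1+s[1:,4].argmax(); return (l==i)
def quad(m):
    c=max(cv2.findContours(m.astype(np.uint8),0,2)[0],key=cv2.contourArea); return cv2.minAreaRect(c), c
E
python3 - <<'E'
from m import *
z=np.load('pics/top0.npz');p=z['p'].astype(int);d=z['d'];W=world('top',d)
hsv=cv2.cvtColor(z['p'],cv2.COLOR_RGB2HSV)
roi=np.zeros((480,640),bool);roi[180:300,280:450]=1
white=big(roi&(hsv[...,1]<30)&(hsv[...,2]>190)&(abs(W[...,2]-.13)<.012))
teal=big(roi&(abs(hsv[...,0].astype(int)-87)<10)&(hsv[...,1]>120))
gold=big(roi&(abs(hsv[...,0].astype(int)-21)<7)&(hsv[...,1]>120)&(W[...,2]>.143)&(np.arange(640)[None]>372))
for n,m in(('w',white),('t',teal),('g',gold)):
    r,c=quad(m); print(n,m.sum(),r,'med z',np.median(W[m][:,2]).round(4), 'mean',W[m].mean(0).round(4))
    for b in cv2.boxPoints(r): print('   ',b.round(1))
# ledge rect in world metric
P=np.array([ray('top',(u,v),.130)[:2] for v,u in np.argwhere(white)]).astype(np.float32)
r=cv2.minAreaRect(P*1000);print(r);print(cv2.boxPoints(r))
P=np.array([ray('top',(u,v),.152)[:2] for v,u in np.argwhere(gold)]).astype(np.float32)
print('tin',cv2.minEnclosingCircle(P*1000),P.mean(0))
# teal: plate from z .162 to ~.146
P=W[teal];A=np.c_[P[:,:2],np.ones(len(P))];co=np.linalg.lstsq(A,P[:,2],rcond=None)[0];print('flap plane',co)
P=np.array([ray('top',(u,v),.155)[:2] for v,u in np.argwhere(teal)]).astype(np.float32)
r=cv2.minAreaRect(P*1000);print(r);print(cv2.boxPoints(r))
v=cv2.resize(z['p'][190:300,280:445],None,fx=4.5,fy=4.5,interpolation=2)[:,:,::-1];cv2.imwrite('pics/z0.png',v)
E
```

```text
w 3470 ((390.6698303222656, 233.0943603515625), (60.163917541503906, 67.71875762939453), 74.05460357666016) med z 0.1295 mean [ 0.5921 -0.1616  0.1295]
    [349.8 213.5]
    [415.  194.9]
    [431.5 252.7]
    [366.4 271.3]
t 2927 ((330.36688232421875, 248.25546264648438), (51.87356948852539, 56.73517608642578), 74.24882507324219) med z 0.1614 mean [ 0.5546 -0.0345  0.1651]
    [296. 231.]
    [350.6 215.6]
    [364.7 265.5]
    [310.1 280.9]
g 239 ((389.5, 237.0), (16.0, 17.0), 90.0) med z 0.1516 mean [ 0.5786 -0.1537  0.1515]
    [381. 229.]
    [398. 229.]
    [398. 245.]
    [381. 245.]Traceback (most recent call last):
  File "<stdin>", line 12, in <module>
  File "m.py", line 4, in ray
    c=eyes.camera_params(n); T=np.linalg.inv(c['extrinsics'])
ValueError: time passes only in moves, steps and waits
```

```bash
sed -i "s/^def ray/CP={n:eyes.camera_params(n) for n in('top','side')}\ndef ray/; s/c=eyes.camera_params(n); T=np/c=CP[n]; T=np/" m.py
cat > meas.py <<'E'
from m import *
def run(tag):
    z=np.load(f'pics/{tag}.npz');d=z['d'];W=world('top',d)
    hsv=cv2.cvtColor(z['p'],cv2.COLOR_RGB2HSV)
    roi=np.zeros((480,640),bool);roi[180:300,280:450]=1
    white=big(roi&(hsv[...,1]<30)&(hsv[...,2]>190)&(abs(W[...,2]-.13)<.012))
    teal=big(roi&(abs(hsv[...,0].astype(int)-87)<10)&(hsv[...,1]>120))
    gold=big(roi&(abs(hsv[...,0].astype(int)-21)<7)&(hsv[...,1]>120)&(W[...,2]>.143)&(np.arange(640)[None]>368))
    pr=lambda m,zz:(1000*np.array([ray('top',(u,v),zz)[:2] for v,u in np.argwhere(m)])).astype(np.float32)
    for n,m,zz in(('ledge',white,.13),('flap',teal,.155),('tin',gold,.152)):
        P=pr(m,zz); 
        if n=='tin': print('tin',len(P),cv2.minEnclosingCircle(P),P.mean(0))
        else: r=cv2.minAreaRect(P);print(n,r);print(cv2.boxPoints(r).round(1))
    P=W[teal];P=P[P[:,2]<.175];A=np.c_[P[:,:2],np.ones(len(P))];co=np.linalg.lstsq(A,P[:,2],rcond=None)[0];print('flap plane',co)
    cv2.imwrite(f'pics/{tag}_z.png',cv2.resize(z['p'][190:300,280:445],None,fx=4.5,fy=4.5,interpolation=2)[:,:,::-1])
import sys;run(sys.argv[1])
E
python3 meas.py top0
```

```text
ledge ((590.4662475585938, -158.10964965820312), (124.29476165771484, 137.21775817871094), 15.866559028625488)
[[ 511.9 -109.1]
 [ 549.4 -241.1]
 [ 669.  -207.1]
 [ 631.5  -75.1]]
flap ((556.083251953125, -34.5169677734375), (104.8672103881836, 113.36722564697266), 15.827566146850586)
[[ 490.2    5.7]
 [ 521.1 -103.4]
 [ 622.   -74.8]
 [ 591.1   34.3]]
tin 239 ((578.1915893554688, -153.74961853027344), 17.667448043823242) [ 578.545   -153.63538]
flap plane [-0.0091358  -0.00040938  0.16629883]
```

View pics/top0_z.png

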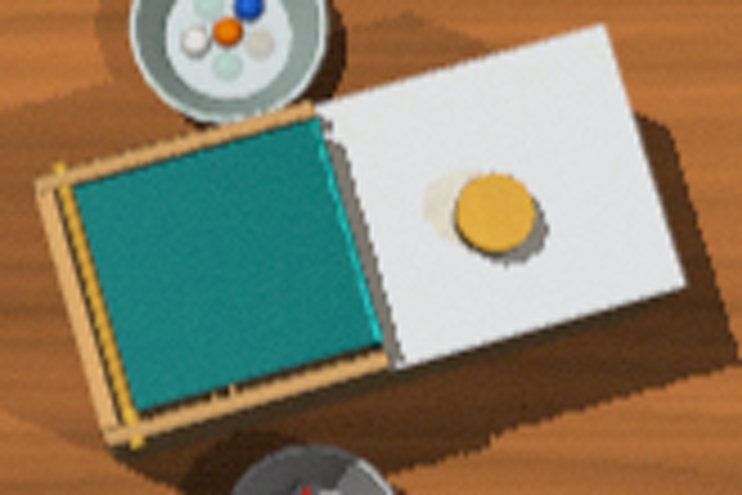

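Run:
```python
from m import *
z=np.load('pics/side0.npz');W=world('side',z['d'])
for v in range(176,196,1):
    r=W[v,564:596]; m=(np.hypot(r[:,0]-.141,r[:,1]+.532)<.09)&(z['d'][v,564:596]>0)
    if m.any(): print(v,m.sum(),564+np.where(m)[0][[0,-1]],r[m].mean(0).round(3),r[m].min(0).round(3))
cv2.imwrite('pics/g0.png',cv2.resize(z['p'][130:210,530:630],None,fx=6,fy=6)[:,:,::-1])
```

```text
176 13 [570 582] [ 0.124 -0.468  0.292] [ 0.111 -0.567  0.249]
177 12 [570 581] [ 0.122 -0.459  0.293] [ 0.11  -0.467  0.289]
178 11 [570 580] [ 0.124 -0.464  0.288] [ 0.112 -0.481  0.278]
179 11 [570 580] [ 0.126 -0.475  0.282] [ 0.112 -0.488  0.276]
180 10 [570 579] [ 0.127 -0.477  0.278] [ 0.119 -0.486  0.274]
181 10 [570 579] [ 0.127 -0.48   0.274] [ 0.118 -0.488  0.271]
182 9 [569 577] [ 0.129 -0.476  0.272] [ 0.12  -0.482  0.268]
183 10 [569 578] [ 0.128 -0.479  0.269] [ 0.118 -0.483  0.265]
184 10 [569 578] [ 0.127 -0.479  0.266] [ 0.118 -0.487  0.261]
185 10 [569 578] [ 0.126 -0.479  0.264] [ 0.117 -0.486  0.26 ]
186 10 [568 577] [ 0.128 -0.478  0.261] [ 0.12  -0.488  0.258]
187 10 [568 577] [ 0.128 -0.479  0.258] [ 0.118 -0.485  0.254]
188 10 [568 577] [ 0.127 -0.478  0.255] [ 0.118 -0.486  0.251]
189 10 [568 577] [ 0.126 -0.477  0.253] [ 0.118 -0.486  0.248]
190 10 [567 576] [ 0.128 -0.478  0.249] [ 0.119 -0.483  0.246]
191 9 [568 576] [ 0.127 -0.482  0.246] [ 0.118 -0.488  0.243]
192 4 [572 575] [ 0.123 -0.484  0.243] [ 0.119 -0.49   0.24 ]
```

View pics/g0.png

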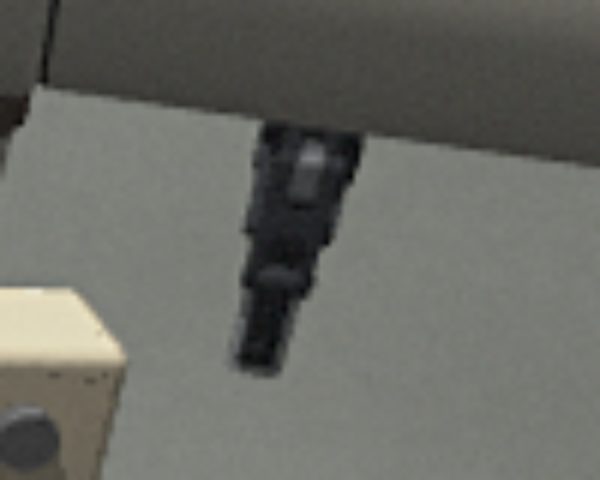

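The fingertips are about 10 mm ahead of the TCP when open, so 22 mm when shut. The box origin is (571.5, -90.3) mm with yaw 15.85°. The tin is at box (-10.8, -62.8), which fits the given ranges. I'll shut the fingers and move over to behind the tin.

>>> {"name": "drive_tool", "arguments": {"plan": [[0,[0.04,0.03,0],0.2],[0,[0.04,0.03,0],0.2],[0,[0.04,0.03,0],0.2],[0,[0.04,0.03,0],0.2],[0,[0.04,0.03,0],0.2],[0,[0.04,0.03,0],0],[0,[0.04,0.03,0],0],[0,[0.04,0.03,0],0],[0,[0.04,0.03,0],0],[0,[0.04,0.03,0],0]], "grip_force": 20}}

```text
time: 1.35
ee_pos: [0.5419, -0.2304, 0.2529]
tcp_rot: [-180.0, 0.0, 15.8]
wrist_force: [-0.4, -0.7, 0.5]
opening: 0.0001
```

>>> {"name": "drive_tool", "arguments": {"plan": [[0,[0.025,0.02,0],0],[0,[0.022,0.018,0],0],[0,[0,0,0],0],[0,[0,0,-0.03],0],[0,[0,0,-0.03],0],[0,[0,0,-0.02],0],[0,[0,0,-0.01],0],[0,[0,0,0],0]]}}

```text
time: 2.35
ee_pos: [0.5872, -0.194, 0.163]
tcp_rot: [-180.0, 0.0, 15.8]
wrist_force: [0.3, 0.7, 0.3]
opening: 0.0
```

Run:
```python
from m import *
print(monitor.get_obs()['ee_pos'])
z,d=snap('side','side1');cv2.imwrite('pics/side1z.png',cv2.resize(z[150:310,240:440],None,fx=4,fy=3.75)[:,:,::-1])
```

```text
[ 0.58719024 -0.19396842  0.16299269]
```

View pics/side1z.png

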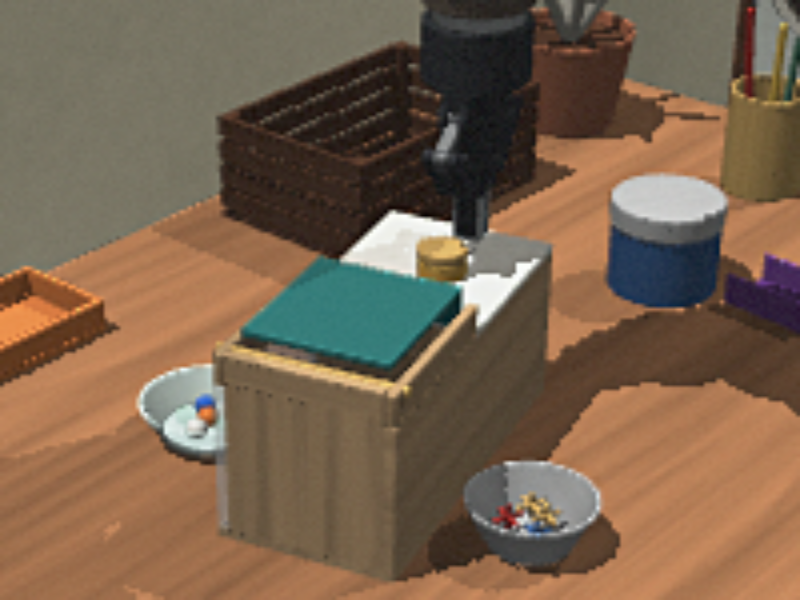

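>>> {"name": "drive_tool", "arguments": {"plan": [[0,[0.0023,0.0007,-0.005],0],[0,[0,0,0],0],[0,[-0.0025,0.0087,0],0],[0,[-0.0016,0.0058,0],0],[0,[-0.0014,0.0048,0],0],[0,[-0.0014,0.0048,0],0],[0,[-0.0014,0.0048,0],0],[0,[-0.0014,0.0048,0],0],[0,[-0.0014,0.0048,0],0],[0,[0,0,0],0]]}}

```text
time: 3.65
ee_pos: [0.5789, -0.1541, 0.1583]
tcp_rot: [-180.0, -0.0, 15.9]
wrist_force: [-0.1, 0.3, 0.3]
opening: -0.0003
```

```bash
cat > look.py <<'E'
from m import *
import sys
t=sys.argv[1]; snap('top','t'+t);z,d=snap('side','s'+t);p=np.load(f'pics/t{t}.npz')['p']
cv2.imwrite(f'pics/b{t}.png',np.vstack([cv2.resize(p[180:300,280:450],(680,290)),cv2.resize(z[170:280,270:430],(680,300))])[:,:,::-1])
e=monitor.get_obs()['ee_pos']*1000; D=e[:2]-[571.5,-90.3]; a=np.radians(15.85)
print('box xy',D@[np.cos(a),np.sin(a)],D@[-np.sin(a),np.cos(a)],e[2],monitor.get_obs()['wrist_force'])
E
python3 look.py 2
```

```text
box xy -10.355296654358025 -63.7093126313586 158.22421460337833 [-0.05293105  0.05508207  0.02462093]
```

View pics/b2.png

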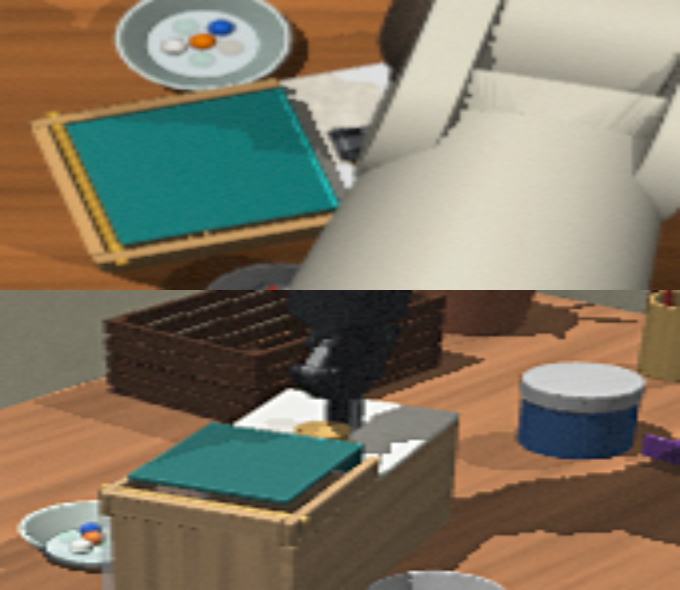

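```bash
cat > tin.py <<'E'
from m import *
import sys
z=np.load(f'pics/s{sys.argv[1]}.npz');hsv=cv2.cvtColor(z['p'],cv2.COLOR_RGB2HSV);W=world('side',z['d'])
a=np.radians(15.85);R=np.array([[np.cos(a),np.sin(a)],[-np.sin(a),np.cos(a)]])
B=(W[...,:2]*1000-[571.5,-90.3])@R.T
zz=W[...,2]
g=(abs(hsv[...,0].astype(int)-21)<7)&(hsv[...,1]>100)&(abs(B[...,0])<60)&(B[...,1]>-130)&(B[...,1]<60)
for lo,hi in((.146,.158),(.13,.146)):
    m=g&(zz>lo)&(zz<hi)
    if m.any():
        P=B[m];print(lo,m.sum(),'min',P.min(0).round(1),'max',P.max(0).round(1),'px',np.argwhere(m).min(0),np.argwhere(m).max(0))
m=g&(zz>.148)&(zz<.156)
if m.sum()>5:
    P=np.array([R@(1000*ray('side',(u,v),.152)[:2]-[571.5,-90.3]) for v,u in np.argwhere(m)]).astype(np.float32);print(cv2.minEnclosingCircle(P),P.min(0),P.max(0))
E
python3 tin.py 0;cp pics/side0.npz pics/s0.npz; python3 tin.py 0; python3 tin.py 2
```

```text
0.146 85 min [-59.9 -74.5] max [ 6.5 59.4] px [213 344] [240 356]
0.13 54 min [-26.9 -66.6] max [  3.7 -40.1] px [219 344] [224 356]
((-33.9542121887207, -4.974647521972656), 72.4344711303711) [-61.362904 -72.16692 ] [ 5.823668 62.21763 ]
0.146 81 min [-59.9 -44.7] max [ 4.7 57.9] px [218 340] [240 356]
0.13 3 min [-59.7 -27.4] max [-21.4  45.6] px [224 349] [240 352]
((-29.465553283691406, 10.289348602294922), 55.917877197265625) [-62.07875  -43.235203] [ 4.1097836 58.780743 ]Traceback (most recent call last):
  File "tin.py", line 3, in <module>
    z=np.load(f'pics/s{sys.argv[1]}.npz');hsv=cv2.cvtColor(z['p'],cv2.COLOR_RGB2HSV);W=world('side',z['d'])
    fid = stack.enter_context(open(os.fspath(file), "rb"))
                              ~~~~^^^^^^^^^^^^^^^^^^^^^^^
FileNotFoundError: [Errno 2] No such file or directory: 'pics/s0.npz'
```

```bash
sed -i 's/<60)&(B\[...,1\]>-130)&(B\[...,1\]<60)/<45)\&(B[...,1]>-130)\&(B[...,1]<20)/' tin.py; python3 tin.py 0; python3 tin.py 2
```

```text
0.146 72 min [-26.6 -74.5] max [  6.5 -39.1] px [213 344] [220 356]
0.13 54 min [-26.9 -66.6] max [  3.7 -40.1] px [219 344] [224 356]
((-11.7207612991333, -54.687923431396484), 18.131723403930664) [-28.190386 -72.16692 ] [  5.823668 -39.17135 ]
0.146 64 min [-26.6 -44.7] max [  4.7 -11.4] px [218 340] [224 351]
0.13 2 min [-26.  -27.4] max [-21.4 -24.5] px [224 349] [224 351]
((-12.739213943481445, -25.346202850341797), 17.897314071655273) [-26.887602 -43.235203] [  4.1097836 -10.813896 ]
```

Run:
```python
from m import *
z=np.load('pics/side0.npz');hsv=cv2.cvtColor(z['p'],cv2.COLOR_RGB2HSV);W=world('side',z['d'])
a=np.radians(15.85);R=np.array([[np.cos(a),np.sin(a)],[-np.sin(a),np.cos(a)]])
m=np.zeros((480,640),bool);m[200:260,280:380]=1
t=big(m&(abs(hsv[...,0].astype(int)-87)<10)&(hsv[...,1]>120)&(hsv[...,2]>80))
P=np.array([R@(1000*ray('side',(u,v),.162)[:2]-[571.5,-90.3]) for v,u in np.argwhere(t)]).astype(np.float32)
print(cv2.minAreaRect(P),cv2.boxPoints(cv2.minAreaRect(P)),np.median(W[t][:,2]))
m[:]=0;m[200:260,320:385]=1
w=big(m&(hsv[...,1]<40)&(hsv[...,2]>150))
P=np.array([R@(1000*ray('side',(u,v),.13)[:2]-[571.5,-90.3]) for v,u in np.argwhere(w)]).astype(np.float32)
print(cv2.minAreaRect(P),cv2.boxPoints(cv2.minAreaRect(P)))
```

```text
((-1.6892318725585938, 64.27045440673828), (101.43787384033203, 114.74169921875), 0.37585383653640747) [[-52.78342   121.30736  ]
 [-52.030735    6.5681324]
 [ 49.404957    7.233551 ]
 [ 48.65227   121.97278  ]] 0.1613553229857554
((-1.723785400390625, -68.0115966796875), (134.30093383789062, 124.18359375), 89.89759063720703) [[ -63.935505   -135.05096   ]
 [  60.24789    -135.27295   ]
 [  60.487934     -0.972229  ]
 [ -63.69546      -0.75024414]]
```

The two views disagree by about 5 mm in box y. Tin relative to flap, and the finger's contact position, both support the top-view frame. By that, the tin's front is about 13 mm short of the flap. I'll push 8 mm more, then back off and lift.

>>> {"name": "drive_tool", "arguments": {"plan": [[0,[-0.001,0.0035,0],0],[0,[-0.0008,0.0028,0],0],[0,[-0.0004,0.0014,0],0],[0,[0,0,0],0],[0,[0.0027,-0.0096,0],0],[0,[0.0014,-0.0048,0.01],0],[0,[0,0,0.03],0],[0.94,[0,0,0.03],0],[0.94,[0,0,0],0],[0.94,[0,0,0],0]]}}

```text
time: 5.0
ee_pos: [0.5809, -0.1615, 0.2281]
tcp_rot: [-180.0, 0.0, 15.8]
wrist_force: [0.5, 0.7, -0.9]
opening: 0.0544
```

```bash
python3 look.py 3; python3 tin.py 3; python3 -c "
from h import *
print(monitor.get_obs()['opening'])"
```

```text
box xy -10.632490873385928 -70.75378694112331 227.34175194239268 [ 0.15161738 -0.01551075  0.22627222]
0.146 47 min [-26.3 -34.6] max [  4.1 -10. ] px [219 339] [224 350]
((-11.408769607543945, -18.413015365600586), 16.077659606933594) [-26.632513 -33.461185] [  4.2575774 -10.813896 ]
0.06885268824085565
```

View pics/b3.png

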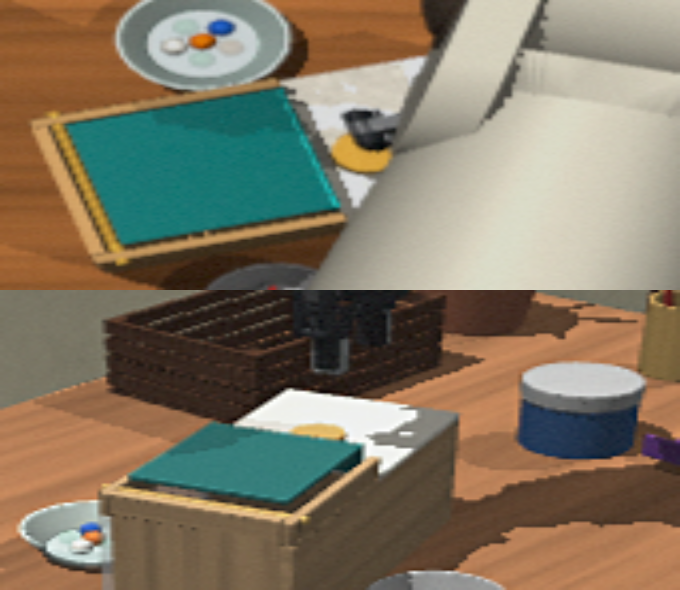

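Run:
```python
from m import *
z=np.load('pics/t3.npz');hsv=cv2.cvtColor(z['p'],cv2.COLOR_RGB2HSV)
a=np.radians(15.85);R=np.array([[np.cos(a),np.sin(a)],[-np.sin(a),np.cos(a)]])
m=np.zeros((480,640),bool);m[225:260,355:385]=1
g=big(m&(abs(hsv[...,0].astype(int)-21)<7)&(hsv[...,1]>120))
P=np.array([R@(1000*ray('top',(u,v),.152)[:2]-[571.5,-90.3]) for v,u in np.argwhere(g)])
print(len(P),P.min(0),P.max(0))
t=(abs(hsv[...,0].astype(int)-87)<10)&(hsv[...,1]>120)
Q=np.array([R@(1000*ray('top',(u,v),.162)[:2]-[571.5,-90.3]) for v,u in np.argwhere(t) if 180<v<300 and 280<u<400]);print(Q.min(0),Q.max(0))
k=P[P[:,1].argmax()];print('front pt',k)
# circle fit r=18 through outline points visible with y>-25
```

```text
157 [-28.35008154 -35.36329158] [ 6.08457812 -6.64352647]
[-52.58895981 -30.1663521 ] [ 51.55452392 114.48343843]
front pt [-13.12500479  -6.64352647]
```

>>> {"name": "drive_tool", "arguments": {"plan": [[0.94,[-0.006,0.0207,0],0],[0.94,[-0.006,0.0207,0],0],[0.94,[-0.006,0.0207,0],0],[0.94,[0,0,0],0],[0.94,[0,0,0],0]]}}

```text
time: 5.72
ee_pos: [0.5629, -0.0987, 0.2285]
tcp_rot: [180.0, -0.0, 15.9]
wrist_force: [-0.3, -0.0, -0.2]
opening: 0.0802
```

```bash
python3 look.py 4
python3 - <<'E'
from m import *
print(monitor.get_obs()['opening'])
z=np.load('pics/s4.npz')
cv2.imwrite('pics/s4z.png',cv2.resize(z['p'][170:280,270:430],(800,550),interpolation=2)[:,:,::-1])
E
```

```text
box xy -10.680760928414326 -6.327041460848437 228.25437296341264 [ 0.30919578 -0.28578469  1.19403907]
0.07999917895404247
```

View pics/s4z.png

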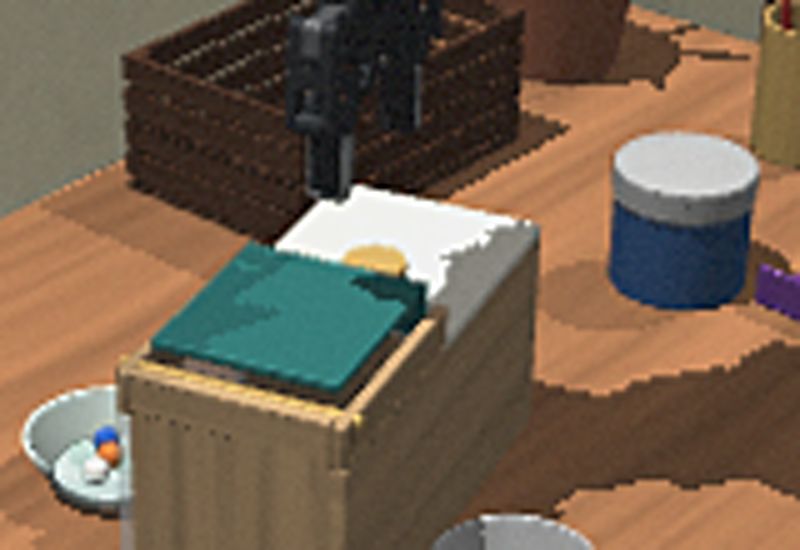

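The front finger tip is at zoom (330, 200) and the rear finger at (405, 130). I'll check the tip heights before going down.

Run:
```python
from m import *
z=np.load('pics/s4.npz');W=world('side',z['d'])
a=np.radians(15.85);R=np.array([[np.cos(a),np.sin(a)],[-np.sin(a),np.cos(a)]])
B=np.dstack([(W[...,:2]*1000-[571.5,-90.3])@R.T,W[...,2:]*1000])
for v in (198,202,205,207,208,209,210,211):
    r=B[v,325:345];m=(r[:,1]>0)&(r[:,2]>190)&(abs(r[:,0])<40)
    if m.any(): print(v,325+np.where(m)[0][[0,-1]],r[m].min(0).round(1),r[m].max(0).round(1))
print('rear')
for v in (188,190,192,194,195,196,197):
    r=B[v,343:362];m=(r[:,1]>-80)&(r[:,1]<0)&(r[:,2]>190)&(abs(r[:,0])<40)
    if m.any(): print(v,343+np.where(m)[0][[0,-1]],r[m].min(0).round(1),r[m].max(0).round(1))
```

```text
198 [332 340] [-20.2  34.9 248.1] [ -6.   51.6 253.3]
202 [331 340] [-21.5  37.5 235.1] [  1.6  50.9 243.4]
205 [331 340] [-22.   38.4 227.6] [  0.8  49.1 233.4]
207 [331 340] [-20.6  35.1 221.7] [  1.   50.1 229. ]
208 [332 340] [-22.   35.6 218.5] [ -1.   49.2 226. ]
209 [333 339] [-22.3  40.8 217. ] [ -4.3  46.7 223. ]
210 [337 338] [-18.2  40.7 216.2] [-15.   41.7 217.3]
rear
188 [345 353] [-18.1 -55.1 236.8] [  0.  -40.9 241.6]
190 [345 353] [-20.3 -48.9 230.7] [  1.5 -42.6 236.8]
192 [345 353] [-21.3 -47.4 226.2] [  0.3 -40.9 231.4]
194 [345 353] [-21.7 -48.7 219. ] [  1.4 -43.1 224. ]
195 [346 353] [-21.2 -50.3 218.2] [ -2.9 -40.8 223.4]
196 [349 352] [-19.8 -46.3 216.8] [-11.2 -44.4 218.6]
```

>>> {"name": "drive_tool", "arguments": {"plan": [[0.94,[-0.0004,0.0014,-0.022],0],[0.94,[0,0,-0.022],0],[0.94,[0,0,-0.008],0],[0.94,[0,0,-0.008],0],[0.94,[0,0,-0.008],0],[0.94,[0,0,-0.006],0],[0.94,[0,0,-0.003],0],[0.94,[0,0,0],0]]}}

```text
time: 6.82
ee_pos: [0.5625, -0.0976, 0.1513]
tcp_rot: [-180.0, -0.0, 15.8]
wrist_force: [0.8, -0.7, 0.8]
opening: 0.0802
```

```bash
python3 look.py 5; python3 tin.py 5
python3 - <<'E'
from m import *
print(monitor.get_obs()['opening'])
z=np.load('pics/s5.npz')
cv2.imwrite('pics/s5z.png',cv2.resize(z['p'][170:280,270:430],(800,550),interpolation=2)[:,:,::-1])
E
```

```text
box xy -10.653166534367276 -4.616437120612851 151.5311573278743 [ 0.70659924 -1.77823019  1.51416397]
0.146 72 min [-25.2 -41.2] max [ 4.8 -3.8] px [219 340] [226 351]
0.13 54 min [-26.7 -24.6] max [-2.3 -0.7] px [225 340] [231 350]
((-12.386822700500488, -18.291698455810547), 17.541231155395508) [-26.887602 -35.74548 ] [ 1.8410821  -0.84669083]
0.0803761764678252
```

View pics/s5z.png

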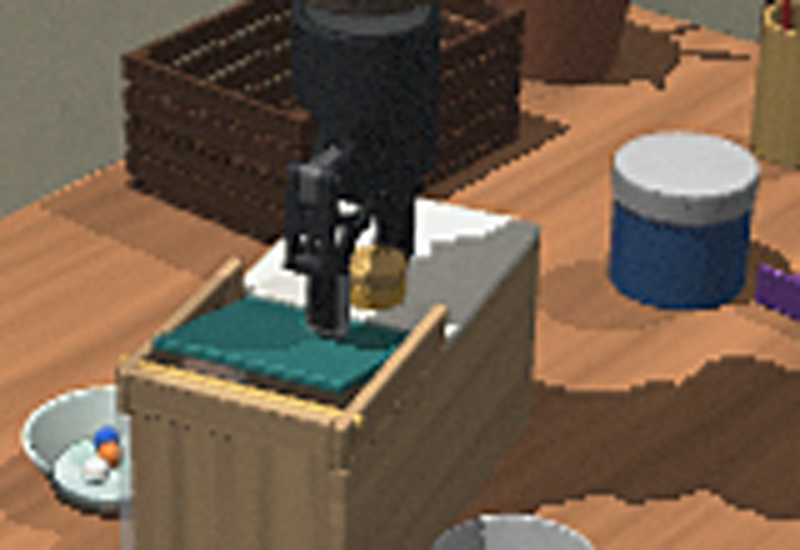

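The flap is pressed open and the tin is upright with the rear finger just behind it. I'll go down 4 mm more and push gently.

>>> {"name": "drive_tool", "arguments": {"plan": [[0.94,[0,0,-0.004],0],[0.94,[0,0,0],0],[0.94,[-0.001,0.0035,0],0],[0.94,[-0.001,0.0035,0],0],[0.94,[-0.001,0.0035,0],0],[0.94,[-0.001,0.0035,0],0],[0.94,[0,0,0],0]]}}

```text
time: 7.8
ee_pos: [0.5584, -0.0833, 0.1474]
tcp_rot: [-180.0, -0.0, 15.9]
wrist_force: [0.5, -1.1, 2.0]
opening: 0.0803
```

```bash
python3 look.py 6; python3 tin.py 6
python3 - <<'E'
from m import *
z=np.load('pics/s6.npz')
cv2.imwrite('pics/s6z.png',cv2.resize(z['p'][170:280,270:430],(800,550),interpolation=2)[:,:,::-1])
E
```

```text
box xy -10.732798673633674 10.225664016704375 147.32402455636125 [ 0.06820536 -0.03107457  1.49874198]
0.146 77 min [-27.6 -25.3] max [ 3.9 10.5] px [221 338] [228 349]
0.13 57 min [-27.8 -29. ] max [-2.2  9.8] px [223 338] [233 349]
((-11.80563735961914, -4.156745433807373), 20.187482833862305) [-27.994272 -24.326271] [ 4.2575774 14.952981 ]
```

View pics/s6z.png

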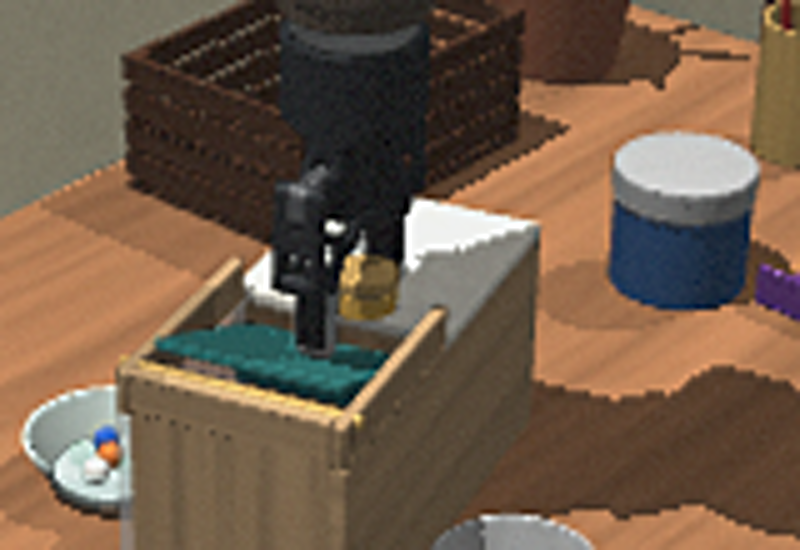

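>>> {"name": "drive_tool", "arguments": {"plan": [[0.94,[-0.001,0.0036,0],0],[0.94,[-0.001,0.0036,0],0],[0.94,[-0.001,0.0036,0],0],[0.94,[-0.001,0.0036,0],0],[0.94,[-0.001,0.0036,0],0],[0.94,[-0.001,0.0036,0],0],[0.94,[0,0,0],0],[0.94,[0,0,0],0]]}}

```text
time: 8.9
ee_pos: [0.5522, -0.0615, 0.1471]
tcp_rot: [-179.9, 0.0, 15.9]
wrist_force: [-0.0, 0.2, 0.6]
opening: 0.0801
```

```bash
python3 look.py 7; python3 tin.py 7
python3 - <<'E'
from m import *
z=np.load('pics/s7.npz')
cv2.imwrite('pics/s7z.png',cv2.resize(z['p'][170:280,270:430],(800,550),interpolation=2)[:,:,::-1])
E
```

```text
box xy -10.696171551157267 32.75960747008706 147.0933272103711 [ 0.51053578 -0.71385225  0.5461203 ]
0.13 7 min [-18.    7.4] max [-4. 20.] px [233 337] [236 341]
```

View pics/s7z.png

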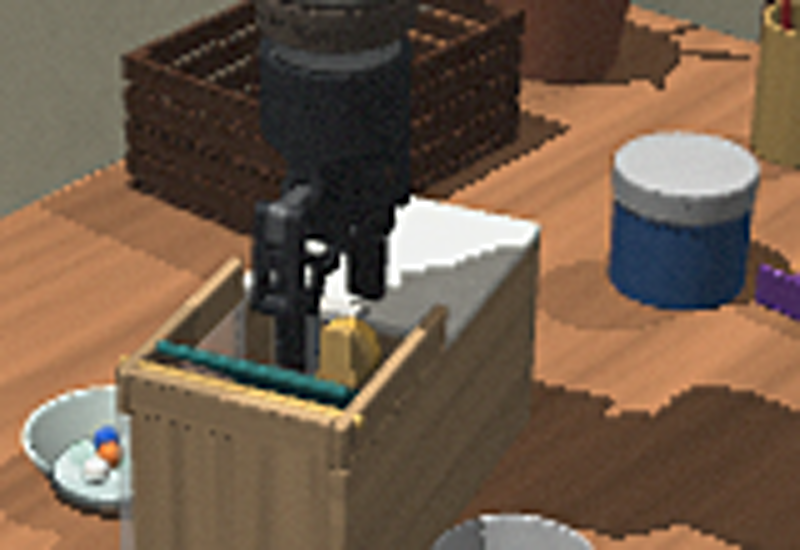

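Run:
```python
from m import *
z=np.load('pics/s7.npz');W=world('side',z['d']);hsv=cv2.cvtColor(z['p'],cv2.COLOR_RGB2HSV)
a=np.radians(15.85);R=np.array([[np.cos(a),np.sin(a)],[-np.sin(a),np.cos(a)]])
B=np.dstack([(W[...,:2]*1000-[571.5,-90.3])@R.T,W[...,2:]*1000])
for v in range(231,250):
    s=[(u,*B[v,u].round(0)) for u in range(333,348,2) if abs(int(hsv[v,u,0])-21)<8 and hsv[v,u,1]>100]
    print(v,s)
cv2.imwrite('pics/s7y.png',cv2.resize(z['p'][220:255,310:365],(800,510),interpolation=2)[:,:,::-1])
t=np.load('pics/t7.npz')['p'];cv2.imwrite('pics/t7z.png',cv2.resize(t[190:300,280:445],(800,533),interpolation=2)[:,:,::-1])
```

```text
231 []
232 []
233 [(339, np.float64(-6.0), np.float64(6.0), np.float64(129.0))]
234 [(337, np.float64(-4.0), np.float64(14.0), np.float64(130.0)), (339, np.float64(-8.0), np.float64(11.0), np.float64(129.0)), (341, np.float64(-12.0), np.float64(7.0), np.float64(128.0))]
235 [(335, np.float64(-3.0), np.float64(25.0), np.float64(133.0)), (337, np.float64(-9.0), np.float64(25.0), np.float64(134.0)), (339, np.float64(-12.0), np.float64(18.0), np.float64(131.0)), (341, np.float64(-15.0), np.float64(13.0), np.float64(129.0)), (343, np.float64(-19.0), np.float64(9.0), np.float64(128.0))]
236 [(335, np.float64(-3.0), np.float64(25.0), np.float64(129.0)), (337, np.float64(-10.0), np.float64(28.0), np.float64(133.0)), (339, np.float64(-13.0), np.float64(21.0), np.float64(130.0)), (341, np.float64(-18.0), np.float64(20.0), np.float64(130.0)), (343, np.float64(-18.0), np.float64(7.0), np.float64(124.0))]
237 [(335, np.float64(-4.0), np.float64(28.0), np.float64(128.0)), (337, np.float64(-8.0), np.float64(22.0), np.float64(126.0)), (339, np.float64(-13.0), np.float64(21.0), np.float64(127.0)), (3
[... 3373 characters left out ...]
4(-57.0), np.float64(84.0), np.float64(148.0)), (347, np.float64(-62.0), np.float64(83.0), np.float64(149.0))]
246 [(339, np.float64(-19.0), np.float64(34.0), np.float64(108.0)), (341, np.float64(-23.0), np.float64(30.0), np.float64(106.0)), (345, np.float64(-59.0), np.float64(90.0), np.float64(149.0)), (347, np.float64(-61.0), np.float64(81.0), np.float64(145.0))]
247 [(343, np.float64(-58.0), np.float64(98.0), np.float64(151.0)), (345, np.float64(-62.0), np.float64(96.0), np.float64(151.0))]
248 [(343, np.float64(-58.0), np.float64(100.0), np.float64(149.0))]
249 [(341, np.float64(-57.0), np.float64(109.0), np.float64(151.0)), (343, np.float64(-60.0), np.float64(103.0), np.float64(148.0))]
```

View pics/s7y.png

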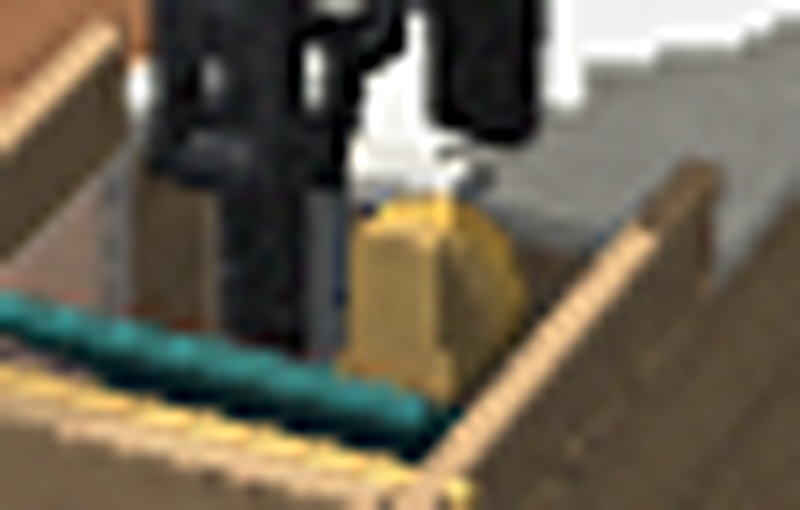

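View pics/t7z.png

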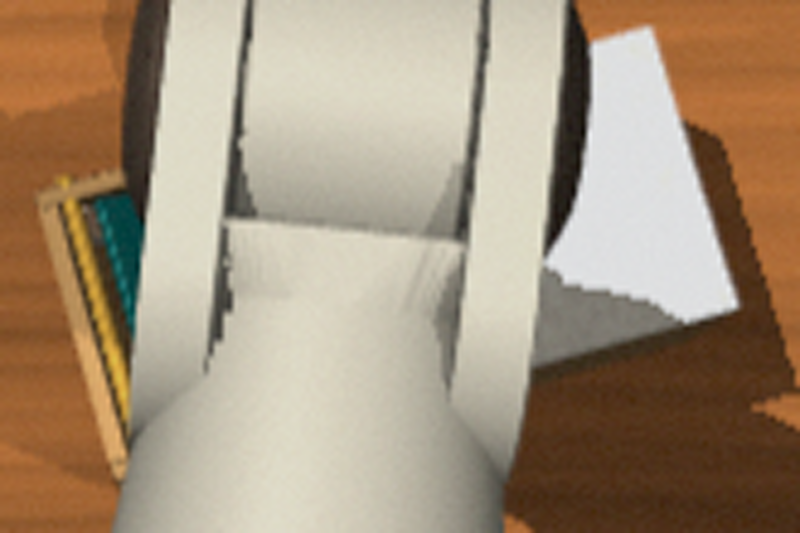

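The tin has tipped over the edge and stands on its rim just below ledge level, at zoom (430, 300). I'll hold briefly and check whether it is still falling.

>>> {"name": "drive_tool", "arguments": {"plan": [[0.94,[0,0,0],0],[0.94,[0,0,0],0]]}}

```text
time: 9.25
ee_pos: [0.5524, -0.062, 0.1473]
tcp_rot: [-180.0, 0.0, 15.8]
wrist_force: [-0.5, 0.1, 1.9]
opening: 0.0804
```

```bash
python3 look.py 8
python3 - <<'E'
from m import *
o=monitor.get_obs();print(o['joint_efforts'])
z=np.load('pics/s8.npz')
cv2.imwrite('pics/s8y.png',cv2.resize(z['p'][220:255,310:365],(800,510),interpolation=2)[:,:,::-1])
W=world('side',z['d']);hsv=cv2.cvtColor(z['p'],cv2.COLOR_RGB2HSV)
a=np.radians(15.85);R=np.array([[np.cos(a),np.sin(a)],[-np.sin(a),np.cos(a)]])
B=np.dstack([(W[...,:2]*1000-[571.5,-90.3])@R.T,W[...,2:]*1000])
t=(abs(hsv[...,0].astype(int)-87)<10)&(hsv[...,1]>110)&(abs(B[...,0])<54)&(B[...,1]>0)&(B[...,1]<130)&(B[...,2]>60)
P=B[t];print(t.sum(),np.polyfit(P[:,1],P[:,2],1),P.min(0),P.max(0))
E
```

```text
box xy -10.638739456514747 32.3590893872634 147.26974922146587 [ 0.57194144 -0.49250807  1.20033368]
[ 1.06361663e-02 -5.17995179e+01  4.64019585e+01 -9.04389401e-02
 -5.49438293e-02  7.53244531e-03]
128 [ 0.67674357 78.88885193] [-52.324795    22.1292838   84.06981152] [ 49.71284083 117.55129916 226.23136932]
```

View pics/s8y.png

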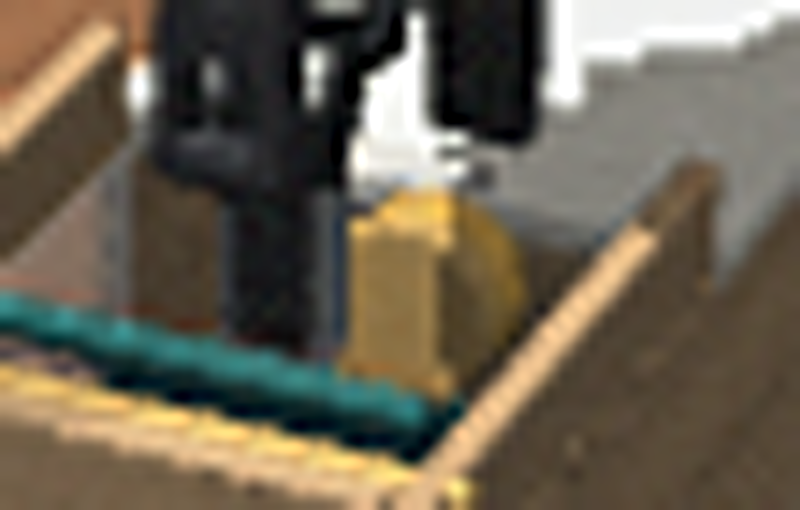

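Run:
```python
from m import *
z=np.load('pics/s8.npz')
W=world('side',z['d']);hsv=cv2.cvtColor(z['p'],cv2.COLOR_RGB2HSV)
a=np.radians(15.85);R=np.array([[np.cos(a),np.sin(a)],[-np.sin(a),np.cos(a)]])
B=np.dstack([(W[...,:2]*1000-[571.5,-90.3])@R.T,W[...,2:]*1000])
for u in (304,308,312,316,320,324,328,332,336):
    print(u,[(v,*[int(x) for x in B[v,u]]) for v in range(232,252) if abs(int(hsv[v,u,0])-87)<12 and hsv[v,u,1]>90])
print('tip front'); 
for v in range(230,246):
    r=B[v,318:336]; m=(hsv[v,318:336,2]<60)&(abs(r[:,0])<40)&(r[:,1]>20)&(r[:,1]<110)
    if m.any(): print(v,318+np.where(m)[0][[0,-1]],r[m].min(0).round(0),r[m].max(0).round(0))
z=np.load('pics/t8.npz');W=world('top',z['d']);hsv=cv2.cvtColor(z['p'],cv2.COLOR_RGB2HSV)
B=np.dstack([(W[...,:2]*1000-[571.5,-90.3])@R.T,W[...,2:]*1000])
t=(abs(hsv[...,0].astype(int)-87)<10)&(hsv[...,1]>110)&(abs(B[...,0])<54)&(B[...,1]>20)&(B[...,1]<125)&(B[...,2]>20)&(B[...,2]<170)
P=B[t];print(t.sum(),P.round(0).astype(int).tolist()[::3])
```

```text
304 [(239, 43, 110, 154), (240, 42, 112, 152)]
308 [(240, 30, 113, 156), (241, -472, 1067, 800)]
312 [(241, 22, 107, 152), (242, 20, 111, 152)]
316 [(242, 8, 112, 155), (243, 8, 112, 153), (244, 28, 74, 123)]
320 [(242, 0, 106, 154), (243, -2, 112, 155), (244, -3, 114, 154), (245, 15, 76, 124), (246, 40, 25, 87)]
324 [(243, -11, 109, 156), (244, -12, 110, 154), (245, -11, 109, 150), (246, 4, 75, 124), (247, 29, 23, 85)]
328 [(244, -21, 106, 154), (245, -24, 113, 156), (246, -24, 113, 153), (247, -5, 73, 123), (248, 17, 24, 86)]
332 [(245, -32, 107, 154), (246, -35, 113, 156), (247, -34, 111, 151), (248, -15, 71, 121), (249, 5, 24, 86)]
336 [(247, -44, 110, 154), (248, -46, 114, 153), (249, -27, 72, 122)]
tip front
230 [320 333] [-23.  82. 182.] [  1. 107. 192.]
231 [320 333] [-24.  83. 180.] [  1. 109. 191.]
232 [322 333] [-24.  78. 173.] [ -4. 109. 190.]
233 [325 333] [-23.  80. 171.] [ -5. 104. 184.]
234 [325 331] [-17.  81. 168.] [ -5.  89. 172.]
235 [325 331] [-17.  81. 165.] [ -4.  92. 169.]
236 [326 331] [-18.  81. 162.] [ -6.  88. 166.]
237 [325 331] [-18.  81. 160.] [ -4.  91
[... 506 characters left out ...]
[45, 98, 149], [45, 108, 156], [43, 103, 154], [42, 97, 152], [42, 107, 155], [41, 101, 156], [40, 95, 150], [39, 106, 157], [39, 100, 150], [38, 94, 148], [38, 104, 153], [36, 99, 152], [36, 93, 144], [35, 105, 156], [35, 99, 149], [33, 93, 149], [33, 105, 156], [32, 100, 152], [31, 94, 149], [31, 104, 157], [30, 98, 152], [29, 106, 158], [29, 101, 146], [28, 109, 156], [26, 103, 155], [25, 97, 151], [25, 104, 153], [24, 98, 148], [22, 104, 156], [21, 98, 150], [20, 105, 160], [19, 99, 153], [19, 105, 155], [17, 100, 155], [16, 104, 153], [15, 108, 155], [14, 103, 155], [12, 107, 157], [11, 108, 157], [9, 108, 157], [7, 109, 154], [5, 109, 154], [3, 108, 154], [0, 106, 154], [-3, 108, 152]]
```

The flap is only about 0.63 rad open because the finger's tip is thinner than its back, so contact is near y≈79. The tin is resting on the plate's front. I'll slide 8 mm further toward the hinge, slowly, to open the flap more.

>>> {"name": "drive_tool", "arguments": {"plan": [[0.94,[-0.0005,0.0019,0],0],[0.94,[-0.0005,0.0019,0],0],[0.94,[-0.0005,0.0019,0],0],[0.94,[-0.0005,0.0019,0],0],[0.94,[0,0,0],0],[0.94,[0,0,0],0]]}}

```text
time: 10.1
ee_pos: [0.5508, -0.0553, 0.1476]
tcp_rot: [179.9, -0.0, 15.8]
wrist_force: [1.7, -8.1, 1.1]
opening: 0.0803
```

```bash
cat > l2.py <<'E'
from m import *
import sys
t=sys.argv[1]
z=np.load(f'pics/s{t}.npz')
cv2.imwrite(f'pics/s{t}y.png',cv2.resize(z['p'][215:260,300:370],(790,510),interpolation=2)[:,:,::-1])
z=np.load(f'pics/t{t}.npz');W=world('top',z['d']);hsv=cv2.cvtColor(z['p'],cv2.COLOR_RGB2HSV)
a=np.radians(15.85);R=np.array([[np.cos(a),np.sin(a)],[-np.sin(a),np.cos(a)]])
B=np.dstack([(W[...,:2]*1000-[571.5,-90.3])@R.T,W[...,2:]*1000])
t=(abs(hsv[...,0].astype(int)-87)<10)&(hsv[...,1]>110)&(abs(B[...,0])<50)&(B[...,1]>20)&(B[...,1]<125)&(B[...,2]>20)&(B[...,2]<170)
P=B[t];print(t.sum(), 'teal y range',P[:,1].min(),P[:,1].max())
for lo in range(80,116,4):
    m=(P[:,1]>=lo)&(P[:,1]<lo+4)
    if m.sum()>3: print(lo+2,m.sum(),np.median(P[m,2]).round(1))
E
python3 look.py 9;python3 l2.py 9
```

```text
box xy -10.335459117972935 39.26385397997452 147.62018264705853 [ 2.16591006 -7.69159347  1.88900322]
21 teal y range 104.87180857477637 108.51191543728378
106 17 153.9
110 4 153.5
```

View pics/s9y.png

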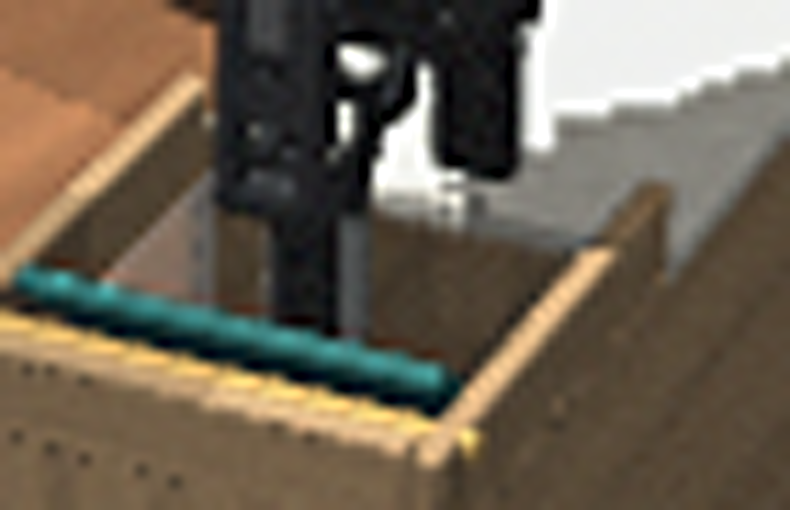

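The tin has dropped out of sight into the pit. I'll raise the finger slowly so the spring closes the flap.

>>> {"name": "drive_tool", "arguments": {"plan": [[0.94,[0,0,0.002],0],[0.94,[0.0005,-0.0019,0.005],0],[0.94,[0,0,0.008],0],[0.94,[0,0,0.01],0],[0.94,[0,0,0.015],0],[0.94,[0,0,0.02],0],[0.94,[0,0,0.03],0],[0.94,[0,0,0.03],0],[0.94,[0,0,0],0]]}}

```text
time: 11.32
ee_pos: [0.5516, -0.0563, 0.2704]
tcp_rot: [179.9, -0.2, 15.8]
wrist_force: [-0.5, -0.3, -0.9]
opening: 0.0803
```

>>> {"name": "drive_tool", "arguments": {"plan": [[0.94,[-0.02,-0.04,0.01],0],[0.94,[-0.02,-0.04,0.01],0],[0.94,[-0.03,-0.04,0.01],0],[0.94,[-0.03,-0.04,0],0],[0.94,[-0.03,-0.04,0],0],[0.94,[-0.03,-0.04,0],0],[0.94,[-0.02,-0.04,0],0],[0.94,[0,0,0],0]]}}

```text
time: 12.32
ee_pos: [0.3695, -0.3382, 0.2965]
tcp_rot: [-179.9, 0.1, 15.6]
wrist_force: [-0.6, 0.1, -0.7]
opening: 0.0809
```

```bash
python3 look.py 10;python3 - <<'E'
from m import *
for n,t in (('top','t10'),('side','s10')):
    z=np.load(f'pics/{t}.npz')['p'];cv2.imwrite(f'pics/{t}f.png',z[:,:,::-1])
E
python3 meas.py t10
```

```text
box xy -260.3248122715601 -181.83656053331023 296.8203594809412 [ 0.12384224  1.00295721 -1.45865026]
ledge ((590.3447875976562, -158.14398193359375), (124.60232543945312, 137.21778869628906), 15.866317749023438)
[[ 511.7 -109.2]
 [ 549.2 -241.2]
 [ 669.  -207.1]
 [ 631.5  -75.1]]
flap ((556.0191040039062, -34.717384338378906), (104.98677062988281, 113.46403503417969), 16.019468307495117)
[[ 489.9    5.3]
 [ 521.2 -103.7]
 [ 622.1  -74.8]
 [ 590.8   34.3]]
tin 1 ((512.0993041992188, -219.2640380859375), 9.999999747378752e-05) [ 512.0993  -219.26404]
flap plane [-0.00668627  0.00323182  0.1651482 ]
```

View pics/t10f.png

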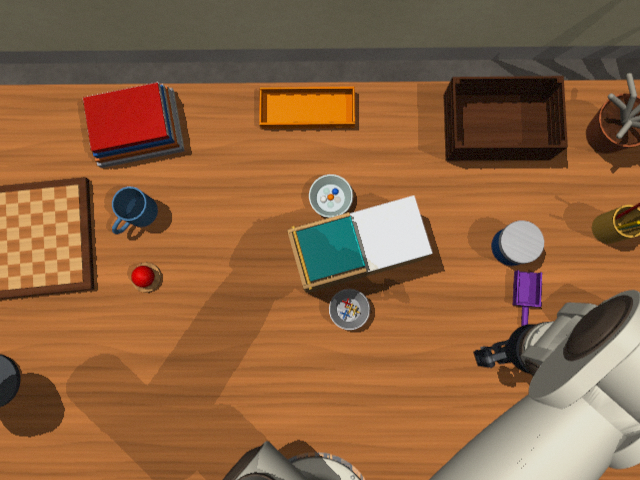

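View pics/s10f.png

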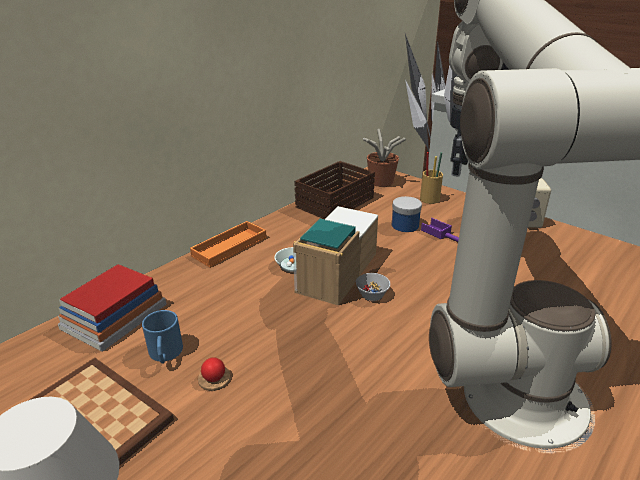

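The flap is closed with the same outline as at the start. The ledge is empty, and the bystanders and the arm are clear.

```bash
python3 -c "
from workcell import job;print(job.job_done())"
```

```text
the job is handed in; nothing more can be done
None
```

The gold tin is in the games box and the flap is shut again by its spring. I handed the job in after about 12.5 s on the robot's clock.

- **Pushing:** I nudged the tin along the ledge with shut fingers until it stood about 5 mm short of the flap. Then I opened the fingers to 80 mm and pressed the flap down with the front one. While the flap was held open, I pushed the tin over the edge with the rear one. The tin was never gripped or lifted.
- **Hitch:** the tin first caught on its rim between the ledge edge and the half-open flap, because the flap was only about 0.63 rad open. Sliding the pressing finger 7 to 8 mm nearer the hinge opened it further, and the tin dropped inside. The largest wrist force I read after any move was about 8 N.
- **Last checks:** the ledge is empty, and the flap's outline and height match the start, so it is closed. The bystanders look unmoved in both views, and the arm is clear of everything.
- **Not confirmed:** I did not see the tin on the pit floor. I saw only that it had gone from the open pit mouth and that the flap closed fully.
- **Disagreement:** the side camera read about 5 mm farther along the box's +y than the top camera. I used the top view, which matched the robot's own position readings.

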